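# Draw a batch of rods from a gate hopper

## Robot

A 6-joint arm with a two-finger parallel gripper is mounted at the origin on a cart in front of the work surface, level with it; the furniture and walls round the work are solid. World frame = base frame: x ahead of the robot, y to its left, z up, the work surface at z = 0. Lengths are in m, angles in rad, forces in N, time in s.
With the tool pointing down it reaches from about 0.35 to 0.8 m from the base axis. Payload 7.3 kg.
Tool frame: the origin (TCP) lies between the finger pads; the fingertips stand 25 mm ahead of it and the grasp point (between the pads) lies 6 mm ahead of it (r.tip_extent is the distance from the TCP to the fingertips, in m); z points along the fingers, y is the direction in which the jaws open and shut (so a half turn about z gives the same grasp; the last joint's range is limited). The gripper opens to 85 mm and grips with 20 to 120 N. Pads are 22 mm wide; open, the fingers measure 114 mm over their backs; the gripper's body (76 mm by 85 mm) begins 54 mm behind the grasp point. The pads swing forward as they close: fully open they stand 13 mm farther back than shut.
Start: joints at [-1.374, 0.342, 1.524, -0, 1.275, -0.146], TCP at [0.176, -0.494, 0.256] pointing down, gripper open.
Joint ranges: [-2.53, 2.53], [-0.77, 2.02], [0.04, 2.7], [-1, 4.14], [0.28, 2.66], [-3.11, 3.11]. Speed limits (rad/s): [2.57, 2.57, 3.14, 3.14, 3.14, 3.14].

## Interface

Orientations are given as a unit quaternion [x, y, z, w].
In Python, from workcell import r, command_gripper, optics gives the robot as it stands. The module is installed in compiled form; this text tells all that it offers. Calls block until the motion is done:
- r.reach(position, orientation): joint-space move of the TCP to a pose.
- r.move_straight(position, orientation=None, speed=0.15, max_force=None): straight line of the TCP; orientation=None keeps the orientation; speed is the mean speed in m/s. With max_force (N) it stops when the force on the tool has changed by that much, and returns True; else False.
- r.movej(angles): joint-space move.
- command_gripper(opening, force=None): finger opening in m; force is the grip in N (None keeps the last); returns when the fingers have stopped.
- r.hold(seconds).
- r.solve_ik(position, orientation): joint angles nearest the present ones, or None.
- r.read_state(): the state.
- optics.get_image(name): name is "scene" or "side" or "wrist"; returns (picture, depth): 384x512x3 uint8, red, green, blue; 384x512 float32, m along the optical axis (not along the pixel's ray), 0 where there is no reading.
- optics.camera_model(name): a dict with "K" (3x3 intrinsics, pixels), "R" (3x3) and "t" (3): a world point X has camera coordinates R X + t; the wrist camera has in their place "tool_from_camera" (4x4, takes a point from camera to tool coordinates, whose origin is the TCP and whose axes are the flange's). Camera axes: x right, y down, z forward; pixel columns grow to the right and rows downward; lengths in m; the calibration is good to about 2 mm. A picture is of the moment at which its call begins: read the wrist's pose just before it. camera_model takes no time and is no camera call.
A pose or a line that the arm cannot do raises r.PlanningError and nothing moves.
- r.finish_job(): hands the job in, once; it reports no verdict.
The state is a dict: "time_s": time; "joint_positions": joint angles; "dq": joint speeds; "tau": joint torques, N m; "eef_pos": TCP position; "eef_rot": TCP orientation; "contact_force": force on the tool from outside, world axes, zero at the start; "torque": the same for the moment, N m; "grip_width": finger opening in m.
Only numpy, scipy, OpenCV 4.12 (cv2) and the standard library are available. Lean on these libraries where they do the work, as an engineer would, in place of code of your own. Each camera call takes 0.05 s, during which the arm holds its last target.

## Task

Get the two wooden rods out of the hopper. First lower the catch tray onto the two locating dowels in front of the hopper's chute, pocket towards the chute, feeling for the dowels (they stand somewhere along their slots) until both holes drop over them and the tray sits flat on the base board; only then pull the gate out by its blue handle so that both rods roll into the tray, and push the gate fully shut again. Leave the rods in the seated tray, let go of everything, and do not disturb the bottle, the jar or the tape measure.

Things in the scene. Friction and masses are not known exactly. Their poses are not given: they have to be found in the camera images.
- hopper: Plywood hopper fixed to the bench on a brown base board 12 mm thick (x -158 to 135, y -72 to 72 mm). Origin: bench height, middle of the exit face. Its -x points out of the chute to where the tray goes; +x is the way the gate is pulled; z up. Body x 0 to 49 mm, 132 mm wide, top at z 150 mm, top rod to about 160 mm. Chute lip ends at x -8, z 40 mm.
- dowel_nominal (a point): Hopper x -129, y 0, z 28 mm, axes as the hopper's: nominal middle between the tops of the two steel dowels (12 mm diameter, 16 mm tall above the base board, tops chamfered 1.5 mm) at y -45 and +45 mm. The real pair stands in slots up to 8 mm either way along x of this point, differently each time (both alike) and not measured: find it by touch. In y it is true.
- tray_grip (a point): Centre of the loose tray's brass handle fin (16 mm thick in y, 36 long in x, top 16 mm above), 38 mm above the tray's underside: z 50 mm in the hopper frame when seated. Axes: +x from handle to pocket, parallel to hopper +x when seated; z up. Under the fin a block 42 by 136 mm, 20 thick, with two 14 mm through holes, mouths chamfered 1.5 mm, at x 0, y -45 and +45 mm. Tray 0.45 kg, weight near the fin.
- tray_pocket (a point): Middle of the tray's pocket floor, 65 mm along tray +x from the handle and 8 mm above the tray's underside. Pocket inside 76 mm (x) by 124 mm (y); walls 32 mm high over the underside, 22 mm at the chute end. The tray measures 130 by 136 mm over all, reaching 109 mm from the handle along +x and 21 mm along -x.
- gate_grip (a point): Middle of the neck of the gate's blue T-handle, axes as the hopper's; gate shut: hopper x 89, y 0, z 121 mm. Neck 16 mm thick in y, x -14 to +14 mm; cross head 46 mm wide (y), x +14 to +24 mm; both 22 mm up and down from here, the gate plate below. Fingers straddling the neck pull on the head; its +x face can be pushed to shut the gate. Hopper wall 40 mm off on the -x side when shut.
- gate (a joint): Travel of the gate along hopper +x in m: 0 fully shut against its stop, 0.045 fully open at its other stop. It may start up to 5 mm ajar. Needs about 3 N to slide plus some drag, and stays where it is left. A rod falls through once it is open more than about 32 mm.
- rod0: One of two pale hardwood rods, 30 mm diameter, 100 mm long, axis along its own y; origin at its centre. They lie one above the other in the hopper on the gate, and roll down the ramp by themselves.
- rod1: One of two pale hardwood rods, 30 mm diameter, 100 mm long, axis along its own y; origin at its centre. They lie one above the other in the hopper on the gate, and roll down the ramp by themselves.
- under_bar (a point): Fixed bench point at x 0.45, y 0.03 m, under a hazard: a bar at z 0.61 to 0.68 m, x 0.33 to 0.69, that holds a guitar's neck. The guitar stands upright at x 0.21 to 0.40, y -0.37 to 0.0 m, up to z 0.5 m; its neck leans up to the left (x 0.35, y 0.1, z 0.75 m). All work lies left of it: swing past it with the arm folded over the base, then reach out on the left.
- oil_bottle: Bystander: brown bottle with red cap, 44 mm wide, 155 mm high, origin under its foot.
- rosin_jar: Bystander: brown glass jar with black lid, 62 mm wide, 88 mm high, origin under its foot.
- tape_measure: Bystander: yellow tape measure, 51 by 89 by 64 mm, origin at its underside.
Mind the look-alikes: they are no part of the job. What is shaped like the rod1 but green is not meant.

How it is judged:
By the outcome, as a careful person would: the job done as asked, in the order asked, and still so for the second after the job is handed in, with the robot touching nothing.
It also fails if it takes over 72 s, if anything falls off the work surface, if the arm or the gripper's body presses on something with over 40 N, if the wrist force passes 120 N, or if a joint passes its speed limit or range.

## Working session

There is one attempt and no reset: what is moved stays moved. The work goes in short steps, each a Python script; the robot and the scene stay as the last script left them, time stands still between calls to the robot, and variables do not carry over. Pictures are saved under pics/ and viewed, and the job is handed in when it is done.

```bash
mkdir -p pics; ls; python3 - <<'E'
from workcell import r, command_gripper, optics
import cv2,numpy as np
for n in ["scene","side","wrist"]:
    p,d=optics.get_image(n); np.savez(f"{n}0.npz",p=p,d=d)
    cv2.imwrite(f"pics/{n}0.png",cv2.resize(p[:,:,::-1],(800,600)))
    m=optics.camera_model(n); print(n,{k:np.round(v,3).tolist() for k,v in m.items()})
print(r.read_state())
E
```

```text
pics
scene {'K': [[407.124, 0.0, 254.042], [0.0, 407.124, 197.405], [0.0, 0.0, 1.0]], 'R': [[-0.653, -0.757, 0.003], [-0.438, 0.375, -0.817], [0.617, -0.535, -0.577]], 't': [0.629, 0.209, 1.103]}
side {'K': [[397.238, 0.0, 256.001], [0.0, 397.238, 181.264], [0.0, 0.0, 1.0]], 'R': [[-0.896, -0.443, -0.012], [-0.354, 0.733, -0.58], [0.266, -0.516, -0.814]], 't': [0.667, 0.013, 1.228]}
wrist {'K': [[298.753, 0.0, 254.209], [0.0, 298.753, 190.436], [0.0, 0.0, 1.0]], 'tool_from_camera': [[0.001, -0.954, -0.299, 0.077], [1.0, 0.001, 0.001, -0.0], [-0.0, -0.299, 0.954, -0.118], [0.0, 0.0, 0.0, 1.0]]}
{'time_s': 0.15, 'joint_positions': array([-1.37398520e+00,  3.42565788e-01,  1.52479218e+00,  2.05742526e-06,
        1.27539645e+00, -1.45978130e-01]), 'dq': array([ 0.00037358, -0.00214009, -0.00373491, -0.00039433, -0.00052551,
        0.00102281]), 'tau': array([ 2.22138311e-03, -4.33906496e+01, -2.46146089e+01, -7.53942095e-05,
        5.71041994e-03,  9.12517891e-06]), 'eef_pos': array([ 0.17643993, -0.49417879,  0.25578587]), 'eef_rot': array([ 9.85347747e-01,  1.70556386e-01, -1.37787381e-05, -5.80719499e-04]), 'contact_force': array([ 1.10686996, -0.18579422,  0.03087605]), 'torque': array([-0.01724261,  0.01672478,  0.01540249]), 'grip_width': 0.08527023762684269}
```

View pics/scene0.png

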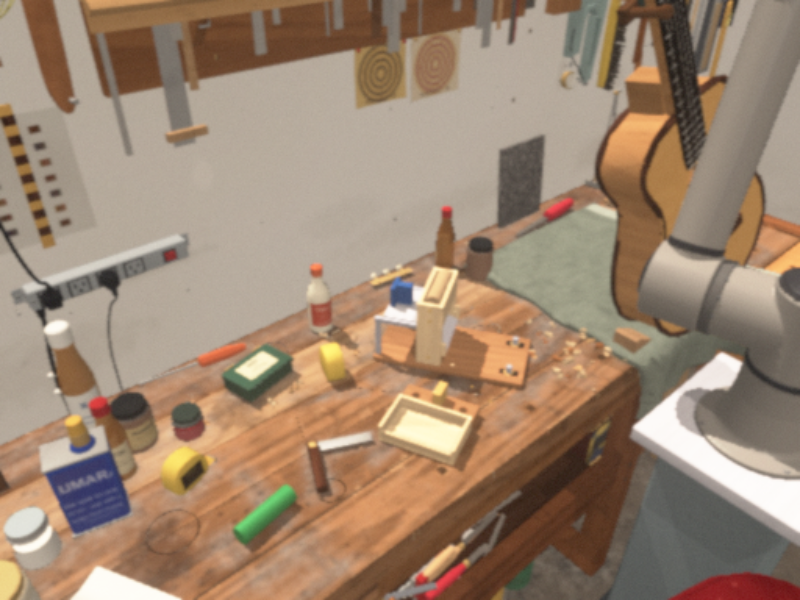

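View pics/side0.png

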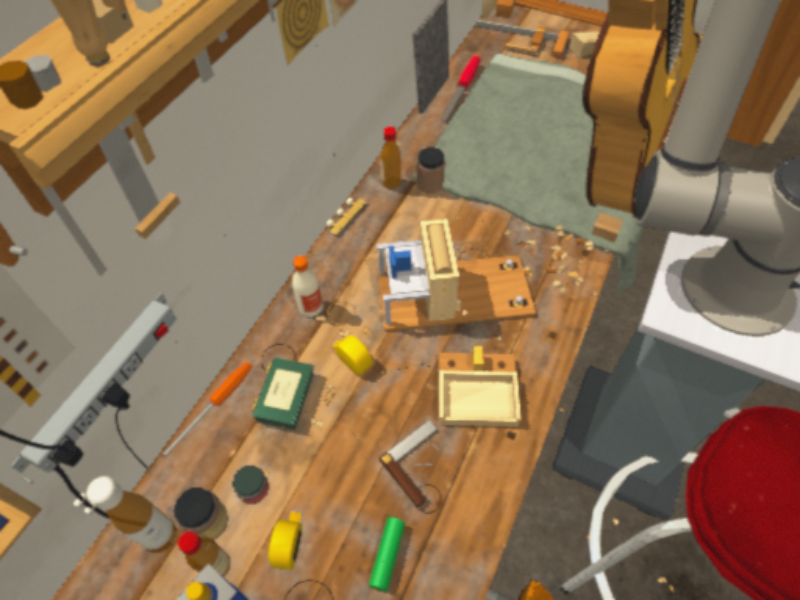

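The two fixed views show the hopper at side px (440,270) of 800x600, with the chute towards the robot and dowels near (508,265) and (518,300). The tray is at (480,390) with its brass fin at (478,355), and the blue gate handle is at (400,262). The green rod at (388,553) is the look-alike. Next I'll take enlarged crops and measure.

```bash
cat > h.py <<'E'
import numpy as np,cv2
from workcell import r, command_gripper, optics
from scipy.spatial.transform import Rotation as R
def xyz(n,d,m=None):
    m=m or optics.camera_model(n);K=m["K"]
    v,u=np.mgrid[:d.shape[0],:d.shape[1]]
    c=np.stack([(u-K[0,2])/K[0,0]*d,(v-K[1,2])/K[1,1]*d,d],-1)
    return (c-m["t"])@m["R"]
def load(n):
    z=np.load(n+"0.npz");return z["p"],z["d"]
E
python3 - <<'E'
from h import *
for n in ["scene","side"]:
    p,d=load(n); P=xyz(n,d)
    c=p[120:310,200:360] if n=="side" else p[155:310,210:360]
    cv2.imwrite(f"pics/{n}_crop.png",cv2.resize(c[:,:,::-1],None,fx=3.7,fy=3.7,interpolation=cv2.INTER_CUBIC)[:600])
    # heights printed sparse on image
p,d=load("side");P=xyz("side",d)
for (u,v) in [(478,355),(508,265),(518,300),(480,390),(438,235),(402,262),(300,300),(352,355),(390,170),(430,165),(490,285),(545,420),(600,400)]:
    print((u,v),P[int(v*.64),int(u*.64)].round(3))
E
```

```text
(478, 355) [0.401 0.388 0.051]
(508, 265) [0.427 0.154 0.023]
(518, 300) [0.38  0.229 0.025]
(480, 390) [0.375 0.426 0.008]
(438, 235) [0.543 0.25  0.157]
(402, 262) [0.583 0.316 0.134]
(300, 300) [0.741 0.427 0.055]
(352, 355) [0.596 0.489 0.061]
(390, 170) [0.742 0.056 0.067]
(430, 165) [0.66  0.025 0.087]
(490, 285) [0.443 0.212 0.016]
(545, 420) [ 0.255  0.426 -0.001]
(600, 400) [ 0.109 -0.047 -0.705]
```

View pics/side_crop.png

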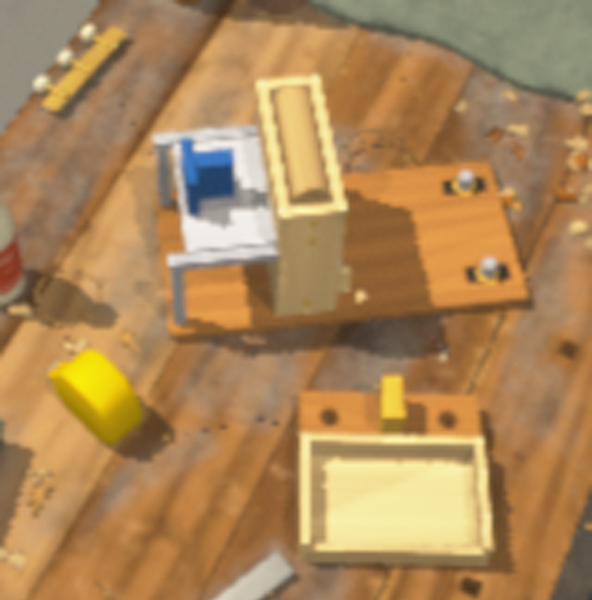

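View pics/scene_crop.png

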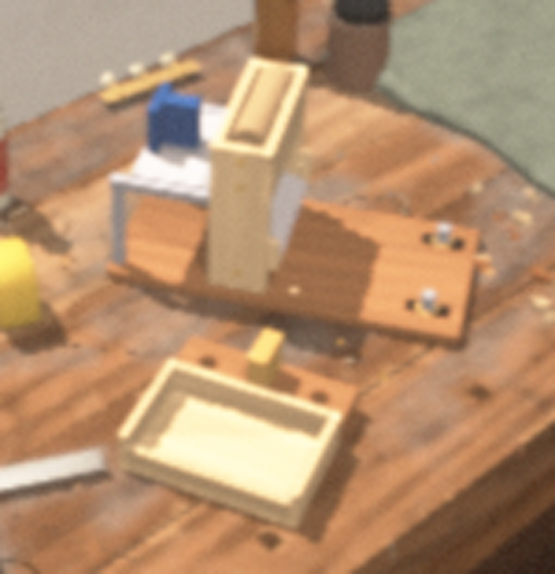

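```bash
python3 - <<'E'
from h import *
for n in ["side","scene"]:
    p,d=load(n);P=xyz(n,d);hsv=cv2.cvtColor(p,cv2.COLOR_RGB2HSV)
    X,Y,Z=P[...,0],P[...,1],P[...,2]
    def rect(m,name):
        m=m&(d>0)
        pts=P[m]
        if len(pts)<8: print(name,len(pts));return
        (c,s,a)=cv2.minAreaRect(pts[:,:2].astype(np.float32))
        print(n,name,len(pts),"c",np.round(c,4),"s",np.round(s,3),"a",round(a,1),"zmed",round(float(np.median(pts[:,2])),4),"mean",pts.mean(0).round(4))
    region=(X>.35)&(X<.75)&(Y>.08)&(Y<.36)
    rect(region&(abs(Z-.150)<.004)&(Y>.12)&(Y<.34)&(X<.58),"hoptop")
    rect(region&(abs(Z-.158)<.004)&(X<.58),"rodtop")
    print(hsv[262*64//100,402*64//100])
    blue=(hsv[...,0]>100)&(hsv[...,0]<130)&(hsv[...,1]>120)
    rect(region&blue&(abs(Z-.143)<.004),"blue top")
    rect(region&blue,"blue all")
    brd=region&(abs(Z-.012)<.004)&(hsv[...,0]<20)&(hsv[...,1]>90)&(X<.47)
    rect(brd,"board front")
    rect(region&(Z>.020)&(Z<.035)&(X<.47),"dowels")
    tr=(X>.28)&(X<.52)&(Y>.33)&(Y<.56)
    rect(tr&(abs(Z-.054)<.004),"fin top")
    rect(tr&(abs(Z-.032)<.003),"tray rim")
    rect(tr&(abs(Z-.020)<.003),"block top")
    rect(tr&(abs(Z-.008)<.002)&(hsv[...,1]<130),"floor")
E
```

```text
side hoptop 377 c [0.5461 0.2814] s [0.088 0.134] a 32.3 zmed 0.1504 mean [0.5264 0.2776 0.1503]
side rodtop 221 c [0.5246 0.2682] s [0.032 0.102] a 33.4 zmed 0.1575 mean [0.5279 0.2723 0.1575]
[107 157 104]
side blue top 79 c [0.5874 0.313 ] s [0.034 0.04 ] a 26.7 zmed 0.1431 mean [0.5911 0.3144 0.143 ]
side blue all 153 c [0.5871 0.3138] s [0.034 0.042] a 26.2 zmed 0.1397 mean [0.5878 0.3162 0.1339]
side board front 1323 c [0.4101 0.2134] s [0.264 0.119] a 89.8 zmed 0.0121 mean [0.4207 0.2148 0.0121]
side dowels 47 c [0.3848 0.2487] s [0.037 0.228] a 15.3 zmed 0.0234 mean [0.3848 0.2561 0.0244]
side fin top 74 c [0.4464 0.3602] s [0.03  0.144] a 59.9 zmed 0.054 mean [0.4119 0.3816 0.0539]
side tray rim 239 c [0.3996 0.3965] s [0.141 0.217] a 29.9 zmed 0.0317 mean [0.3786 0.4274 0.0318]
side block top 569 c [0.4027 0.3979] s [0.154 0.206] a 24.3 zmed 0.0202 mean [0.3915 0.4055 0.0201]
side floor 861 c [0.3898 0.4314] s [0.172 0.232] a 12.2 zmed 0.0081 mean [0.3763 0.4535 0.0081]
scene hoptop 263 c [0.5274 0.2725] s [0.049 0.138] a 33.0 zmed 0.1497 mean [0.5203 0.2796 0.1498]
scene r
[... 198 characters left out ...]
1429]
scene blue all 27 c [0.5853 0.3173] s [0.033 0.022] a 11.5 zmed 0.1431 mean [0.5874 0.3149 0.1429]
scene board front 1100 c [0.4103 0.2031] s [0.12  0.235] a 0.2 zmed 0.0116 mean [0.4191 0.219  0.0116]
scene dowels 33 c [0.3836 0.251 ] s [0.037 0.22 ] a 14.2 zmed 0.0248 mean [0.3891 0.2285 0.0246]
scene fin top 69 c [0.4416 0.363 ] s [0.03  0.147] a 59.5 zmed 0.0535 mean [0.4132 0.382  0.0533]
scene tray rim 240 c [0.3969 0.3979] s [0.142 0.218] a 29.1 zmed 0.0313 mean [0.3796 0.4263 0.0314]
scene block top 504 c [0.4    0.3986] s [0.153 0.21 ] a 25.4 zmed 0.0199 mean [0.3836 0.4151 0.0199]
scene floor 777 c [0.3926 0.4249] s [0.18  0.234] a 15.7 zmed 0.0078 mean [0.3763 0.454  0.0079]
```

```bash
python3 - <<'E'
from h import *
rng=np.random.default_rng(0)
q0=r.read_state()["joint_positions"];A=[];b=[]
for k in range(400):
    az=rng.uniform(.3,1.2);rad=rng.uniform(.2,.75);z=rng.uniform(.1,.7);pitch=rng.uniform(-1.5,1.)
    o=(R.from_euler('z',az)*R.from_euler('y',pitch)*R.from_quat([1,0,0,0])).as_quat()
    try:q=r.solve_ik([rad*np.cos(az),rad*np.sin(az),z],o)
    except Exception as e: continue
    if q is None or abs(q[3])>.01: continue
    a1,a2,a3=q[1],q[1]+q[2],q[1]+q[2]+q[4]
    A.append([1]+[f(a) for a in(a1,a2,a3) for f in(np.sin,np.cos)]); b.append([rad*np.cos(az-q[0]),z,rad*np.sin(az-q[0])])
A=np.array(A);b=np.array(b);print(len(b))
if len(b)>8:
    s,res,_,_=np.linalg.lstsq(A,b,rcond=None);print(s.round(4).T,res)
E
```

```text
13
[[-2.1000e-03  5.0620e-01 -0.0000e+00  3.7960e-01  4.6500e-02  2.8850e-01
  -2.1000e-03]
 [ 2.3520e-01 -0.0000e+00  5.0620e-01 -4.6500e-02  3.7960e-01 -0.0000e+00
   3.0080e-01]
 [-1.9251e+00  2.5000e-03 -6.8000e-03  2.4000e-03  8.0000e-04  4.8200e-02
  -2.0064e+00]] [2.17916469e-12 1.38230104e-11 3.08359406e-06]
```

```bash
python3 - <<'E'
from h import *
def cc(m):
    k,l,s,c=cv2.connectedComponentsWithStats(m.astype(np.uint8)); 
    return [l==i for i in np.argsort(-s[1:,4])+1 if s[i,4]>5]
for n in ["side","scene"]:
    p,d=load(n);P=xyz(n,d);hsv=cv2.cvtColor(p,cv2.COLOR_RGB2HSV)
    X,Y,Z=P[...,0],P[...,1],P[...,2]
    def rect(m,name,k=1):
        for c in cc(m&(d>0))[:k]:
            pts=P[c]
            (ce,s,a)=cv2.minAreaRect(pts[:,:2].astype(np.float32))
            print(n,name,len(pts),"c",np.round(ce,4),"s",np.round(s,4),"a",round(a,1),"mean",pts.mean(0).round(4))
    rect((abs(Z-.150)<.003)&(X>.45)&(X<.6)&(Y>.18)&(Y<.36)&(np.hypot(X-.587,Y-.314)>.035),"hoptop",2)
    tr=(X>.28)&(X<.52)&(Y>.33)&(Y<.56)
    rect(tr&(abs(Z-.054)<.004)&(np.hypot(X-.412,Y-.382)<.04),"fin top")
    rect((Z>.017)&(Z<.035)&(X<.47)&(X>.34)&(Y>.12)&(Y<.27),"dowels",2)
    rect((Z>.0245)&(Z<.035)&(X<.47)&(X>.34)&(Y>.12)&(Y<.27),"dowel tops",2)
    rect(tr&(abs(Z-.032)<.003)&(Y>.3),"rim",3)
    rect((X>.28)&(X<.52)&(Y>.31)&(Y<.56)&(Z>.005),"tray all")
    brd=(abs(Z-.012)<.003)&(hsv[...,0]<20)&(hsv[...,1]>90)&(X>.33)&(X<.66)&(Y>.09)&(Y<.40)
    # board in hopper frame: percentile extents
    th=np.deg2rad(33);ex=np.array([np.cos(th),np.sin(th)]);ey=np.array([-ex[1],ex[0]])
    pts=P[cc(brd)[0]][:,:2]-[.5069,.2592]
    hx,hy=pts@ex,pts@ey
    print("board x",np.percentile(hx,[.3,99.7]).round(4),"y",np.percentile(hy,[.3,99.7]).round(4))
    # left front edge orientation: min hx per hy bin
    for s,(u,v) in {"front":(hy,hx),"side-":(hx,hy)}.items():
        bs=np.arange(-.06,.061,.01) if s=="front" else np.arange(-.15,-.02,.01)
        e=[(b,v[(abs(u-b)<.005)].min()) for b in bs if (abs(u-b)<.005).sum()>10]
        e=np.array(e);f=np.polyfit(*e.T,1);print(s,e[:,1].round(3),"slope deg",np.rad2deg(f[0]).round(2))
E
```

```text
side hoptop 339 c [0.5297 0.271 ] s [0.0491 0.1342] a 32.6 mean [0.5266 0.2769 0.1503]
side fin top 64 c [0.3966 0.389 ] s [0.0142 0.0359] a 21.9 mean [0.397  0.3889 0.054 ]
side dowels 16 c [0.4255 0.1494] s [0.0136 0.0095] a 82.9 mean [0.426  0.1519 0.0246]
side dowels 16 c [0.3768 0.2269] s [0.0111 0.0079] a 32.6 mean [0.3768 0.2274 0.0255]
side dowel tops 11 c [0.3764 0.226 ] s [0.0092 0.0077] a 20.9 mean [0.3768 0.2262 0.0274]
side dowel tops 8 c [0.4255 0.1501] s [0.0065 0.0092] a 17.3 mean [0.4254 0.1512 0.0277]
side rim 233 c [0.3714 0.4435] s [0.1344 0.0948] a 24.4 mean [0.3753 0.4298 0.0318]
side rim 6 c [0.5091 0.3354] s [0.0117 0.0015] a 28.7 mean [0.5084 0.3347 0.0308]
side tray all 2260 c [0.381  0.4244] s [0.1362 0.1423] a 24.3 mean [0.378  0.4302 0.0169]
board x [-0.1617  0.0176] y [-0.0737  0.0703]
front [-0.156 -0.155 -0.167 -0.164 -0.156 -0.156 -0.156 -0.154 -0.156 -0.156
 -0.156 -0.155 -0.156] slope deg 2.23
side- [-0.072 -0.072 -0.074 -0.072 -0.07  -0.072 -0.074 -0.072 -0.071 -0.074
 -0.072 -0.072 -0.075] slope deg -0.74
scene hoptop 239 c [0.5274 0.2725] s [0.04
[... 407 characters left out ...]
l tops 8 c [0.4227 0.1533] s [0.0061 0.0103] a 38.3 mean [0.4233 0.1524 0.026 ]
scene rim 139 c [0.4133 0.4409] s [0.1397 0.065 ] a 68.9 mean [0.4098 0.4406 0.0313]
scene rim 90 c [0.3121 0.4189] s [0.0368 0.0931] a 46.9 mean [0.3178 0.4155 0.0316]
scene rim 11 c [0.5023 0.3334] s [0.0206 0.0029] a 21.0 mean [0.5024 0.3338 0.0313]
scene tray all 2070 c [0.3778 0.4294] s [0.1378 0.1366] a 24.2 mean [0.3752 0.4336 0.0172]
board x [-0.1622  0.1321] y [-0.0707  0.0741]
front [-0.157 -0.157 -0.156 -0.169 -0.154 -0.156 -0.157 -0.158 -0.157 -0.157
 -0.156 -0.157 -0.156] slope deg 0.95
side- [-0.069 -0.073 -0.064 -0.065 -0.069 -0.071 -0.071 -0.071 -0.07  -0.067
 -0.071 -0.068 -0.071] slope deg -0.74
```

Measured from both views, agreeing within 2 mm:
- **Hopper:** yaw about 32.7°, origin about (0.508, 0.2585). The top measures 49 x 134 mm at z 0.150, which matches.
- **Tray:** fin about (0.396, 0.390), top at z 0.054, which matches, with pocket direction about 114°.
- **Dowels:** hopper x about -128.

Now I'll fold the arm, swing past the guitar and look at the tray close up.

```bash
cat >> h.py <<'E'
TH=np.deg2rad(32.7);HO=np.array([.508,.2585])
def q_(psi): return (R.from_euler('z',psi)*R.from_quat([1,0,0,0])).as_quat()
def hw(x,y,z,o=None,th=None):
    o=HO if o is None else o;th=TH if th is None else th
    return np.array([o[0]+x*np.cos(th)-y*np.sin(th),o[1]+x*np.sin(th)+y*np.cos(th),z])
def wrist():
    s=r.read_state();p,d=optics.get_image("wrist");m=optics.camera_model("wrist");K=m["K"];T=m["tool_from_camera"]
    v,u=np.mgrid[:d.shape[0],:d.shape[1]]
    c=np.stack([(u-K[0,2])/K[0,0]*d,(v-K[1,2])/K[1,1]*d,d],-1)
    t=c@T[:3,:3].T+T[:3,3]
    P=t@R.from_quat(s["eef_rot"]).as_matrix().T+s["eef_pos"]
    P[d<=0]=np.nan
    return p,d,P,s
def save(p,n): cv2.imwrite(f"pics/{n}.png",cv2.resize(p[:,:,::-1],(800,600)))
def ccs(m,mn=6):
    k,l,s,c=cv2.connectedComponentsWithStats(m.astype(np.uint8))
    return [l==i for i in np.argsort(-s[1:,4])+1 if s[i,4]>=mn]
def rect(P,m,name,k=1):
    for c in ccs(m)[:k]:
        pts=P[c];(ce,s,a)=cv2.minAreaRect(pts[:,:2].astype(np.float32))
        print(name,len(pts),"c",np.round(ce,4),"s",np.round(s,4),"a",round(a,1),"mean",pts.mean(0).round(4))
def st(): 
    s=r.read_state();print("t",round(s["time_s"],2),"p",s["eef_pos"].round(4),"F",s["contact_force"].round(1),"M",s["torque"].round(2),"w",round(s["grip_width"],4));return s
E
python3 - <<'E'
from h import *
q=r.read_state()["joint_positions"].copy()
q[0]=-1.55; r.movej(q); st()
r.movej([-1.55,-.45,1.40,0,2.19,-.146]); st()
r.movej([0.7,-.45,1.40,0,2.19,.25]); st()
o=q_(np.deg2rad(114.3))
ex=np.array([np.cos(np.deg2rad(114.3)),np.sin(np.deg2rad(114.3))])
pos=np.array([.396,.39])-.02*ex
r.reach([pos[0],pos[1],.22],o); st()
p,d,P,s=wrist();save(p,"w1");np.savez("w1.npz",p=p,d=d,P=P);print(s["joint_positions"].round(2))
E
```

```text
t 0.61 p [ 0.0863 -0.5175  0.2555] F [-0.1 -0.6 -0.4] M [-0.04 -0.   -0.  ] w 0.0855
t 2.47 p [ 0.0788 -0.1152  0.5727] F [-0.7 -0.2 -0.3] M [-0.04  0.01  0.02] w 0.0853
t 4.81 p [0.0398 0.1333 0.5731] F [ 0.1 -0.9 -0.4] M [ 0.04  0.01 -0.01] w 0.0851
t 6.83 p [0.4043 0.372  0.2211] F [0.7 0.4 0. ] M [ 0.06 -0.01  0.05] w 0.0856
[0.6  0.42 1.51 0.   1.21 0.18]
```

View pics/w1.png

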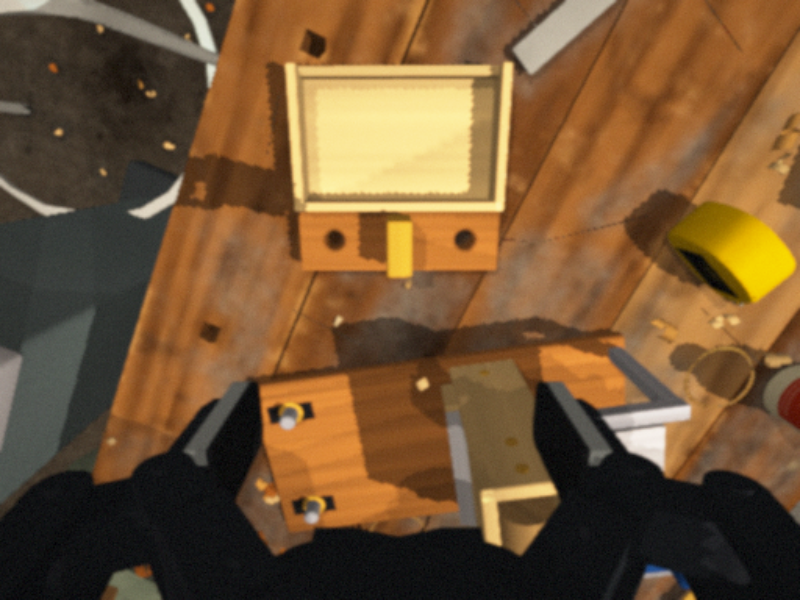

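The wrist view shows the tray with its fin at (399,248) and its pocket up-image. The dowels are at (289,413) and (313,508).

```bash
python3 - <<'E'
from h import *
z=np.load("w1.npz");p,d,P=z["p"],z["d"],z["P"];X,Y,Z=P[...,0],P[...,1],P[...,2]
tr=(X>.28)&(X<.52)&(Y>.31)&(Y<.56)
rect(P,tr&(abs(Z-.054)<.004),"fin",2)
rect(P,tr&(abs(Z-.020)<.003),"block",2)
rect(P,tr&(abs(Z-.032)<.003),"rim",2)
rect(P,tr&(Z>.016),"all>16mm",1)
dm=(X>.34)&(X<.46)&(Y>.12)&(Y<.26)
rect(P,dm&(Z>.0235)&(Z<.035),"dowtop",3)
rect(P,(abs(Z-.012)<.003)&(X>.3)&(X<.65)&(Y>.1)&(Y<.4),"board")
E
```

```text
fin 587 c [0.3991 0.3899] s [0.0149 0.0356] a 24.9 mean [0.399  0.3903 0.0539]
fin 204 c [0.4924 0.3257] s [0.0567 0.0017] a 33.7 mean [0.4927 0.3259 0.0542]
block 3906 c [0.3994 0.3892] s [0.1366 0.0409] a 24.3 mean [0.3999 0.3898 0.02  ]
block 922 c [0.3561 0.4835] s [0.1253 0.0205] a 29.0 mean [0.3532 0.4845 0.0214]
rim 2022 c [0.3723 0.4487] s [0.1365 0.0879] a 24.4 mean [0.3774 0.4353 0.0318]
rim 117 c [0.4954 0.3284] s [0.048  0.0028] a 33.3 mean [0.4962 0.3283 0.032 ]
all>16mm 41421 c [0.4306 0.3695] s [0.1018 0.1857] a 78.9 mean [0.4116 0.3748 0.2482]
dowtop 81 c [0.379  0.2277] s [0.0115 0.011 ] a 71.3 mean [0.3789 0.2287 0.0272]
dowtop 71 c [0.4276 0.153 ] s [0.0105 0.0106] a 25.4 mean [0.4275 0.1537 0.0271]
board 13494 c [0.4961 0.2499] s [0.3038 0.145 ] a 33.0 mean [0.4632 0.2446 0.012 ]
```

```bash
python3 - <<'E'
from h import *
TH=np.deg2rad(33)
ex=np.array([np.cos(TH),np.sin(TH)]);c=np.array([.402,.190])-.02*ex
r.reach([c[0],c[1],.23],q_(TH)); st()
p,d,P,s=wrist();save(p,"w2");np.savez("w2.npz",p=p,d=d,P=P);print(s["joint_positions"].round(2))
X,Y,Z=P[...,0],P[...,1],P[...,2]
dm=(X>.34)&(X<.46)&(Y>.12)&(Y<.26)
rect(P,dm&(Z>.0235)&(Z<.035),"dowtop",3)
rect(P,dm&(Z>.026)&(Z<.035),"dowtop",3)
rect(P,(abs(Z-.150)<.003)&(X>.45)&(X<.62)&(Y>.18)&(Y<.4),"hoptop",2)
rect(P,(abs(Z-.143)<.003)&(X>.55)&(X<.64)&(Y>.26)&(Y<.4),"gate",2)
E
```

```text
t 7.88 p [0.3856 0.1795 0.2305] F [ 0.5  0.6 -0.7] M [ 0.03 -0.03 -0.01] w 0.0856
[0.25 0.18 1.82 0.   1.14 1.25]
dowtop 99 c [0.3784 0.2267] s [0.0114 0.0114] a 78.4 mean [0.3789 0.2267 0.0275]
dowtop 96 c [0.4276 0.1512] s [0.0114 0.0106] a 78.9 mean [0.4276 0.1517 0.0276]
dowtop 91 c [0.3785 0.2267] s [0.0111 0.0108] a 55.2 mean [0.3788 0.2267 0.0277]
dowtop 89 c [0.4274 0.1511] s [0.0112 0.0106] a 73.8 mean [0.4275 0.1515 0.0278]
```

View pics/w2.png

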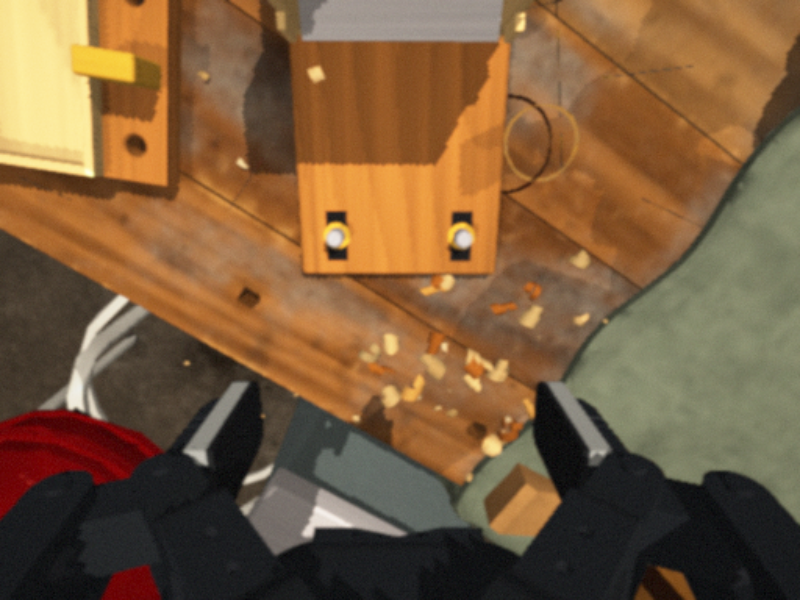

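Dowels at px (336,237) and (462,237): midpoint (0.403, 0.189), yaw 33.0°. The spacing is 90 mm and the tops are at z 0.028, both as stated. Now I'll grasp the fin.

```bash
python3 - <<'E'
from h import *
o=q_(np.deg2rad(114.4))
command_gripper(.05)
r.reach([.399,.3898,.13],o)
hit=r.move_straight([.399,.3898,.050],speed=.08,max_force=12); print(hit);st()
command_gripper(0.0,80); s=st()
p,d,P,s=wrist();save(p,"w3")
E
```

```text
False
t 10.49 p [0.3993 0.39   0.0505] F [ 0.7 -0.1 -0.9] M [ 0.01 -0.01  0.  ] w 0.0502
t 10.9 p [0.3991 0.3899 0.0506] F [-1.6  0.3  4.3] M [-0.14  0.26 -0.03] w 0.015
```

View pics/w3.png

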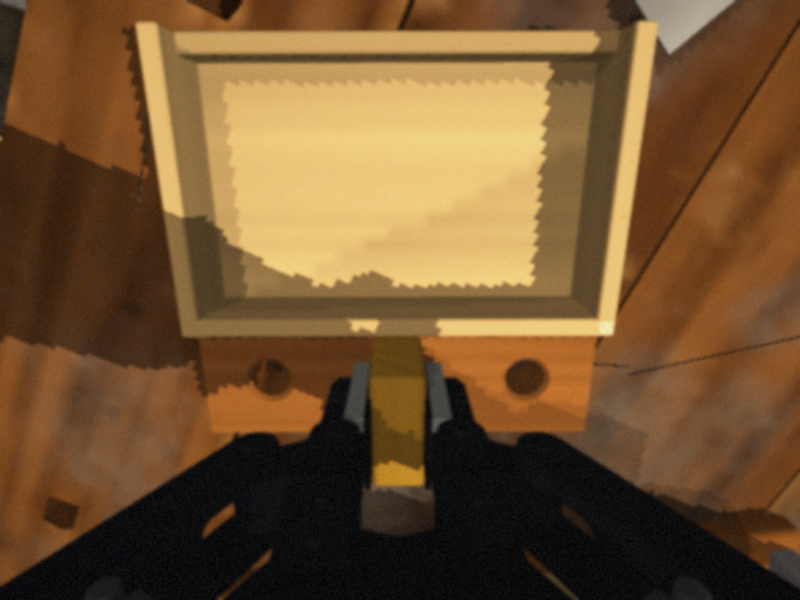

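```bash
cat >> h.py <<'E'
TH=np.deg2rad(33.0);DW=np.array([.403,.189]);EX=np.array([np.cos(TH),np.sin(TH),0])
E
python3 - <<'E'
from h import *
r.move_straight([.399,.3898,.26],speed=.25); st()
r.reach([DW[0],DW[1],.26],q_(TH)); st()
r.move_straight([DW[0],DW[1],.10],speed=.12,max_force=15); s=st()
r.hold(.2); st()
for n in ["side","scene"]:
    p,d=optics.get_image(n);np.savez(n+"4.npz",p=p,d=d)
    c=p[110:260,190:390] if n=="side" else p[155:305,210:410]
    cv2.imwrite(f"pics/{n}4.png",cv2.resize(c[:,:,::-1],(800,600)))
E
```

```text
t 11.94 p [0.3983 0.3892 0.2581] F [ 0.1  0.  -5.3] M [-0.13 -0.03 -0.  ] w 0.0151
t 12.93 p [0.403  0.1893 0.2595] F [-0.4 -0.7 -4.6] M [-0.04  0.02 -0.01] w 0.0148
t 14.41 p [0.4034 0.1891 0.1005] F [-0.5 -0.1 -4.8] M [-0.07  0.04 -0.  ] w 0.0145
t 14.61 p [0.4032 0.189  0.1004] F [ 1.  -0.5 -4.7] M [-0.01  0.    0.01] w 0.015
```

View pics/side4.png

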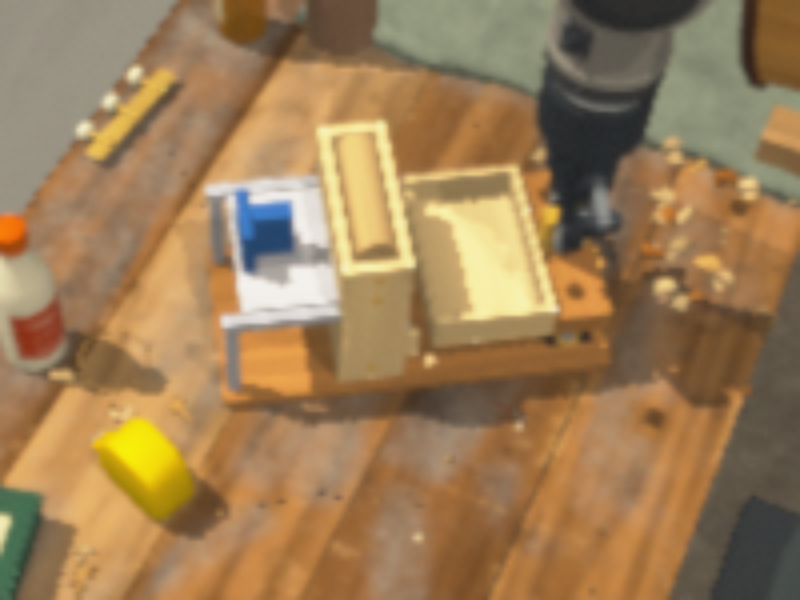

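View pics/scene4.png

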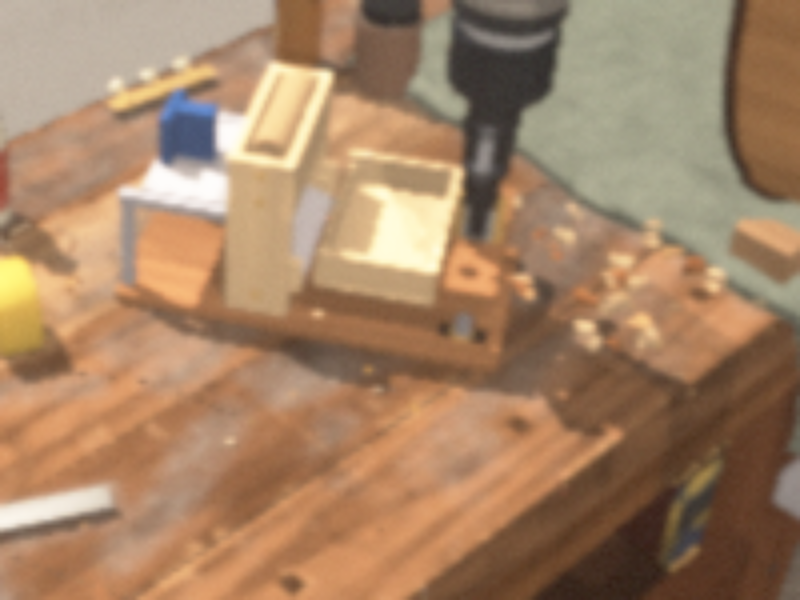

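The tray is held level over the dowels, with its pocket towards the chute. Now I'll lower it and feel for the dowels.

```bash
python3 - <<'E'
from h import *
r.move_straight([DW[0],DW[1],.082],speed=.06,max_force=12); st()
h=r.move_straight([DW[0],DW[1],.0615],speed=.03,max_force=12);print(h); s=st()
r.hold(.2);st()
E
```

```text
t 15.16 p [0.4028 0.1889 0.0816] F [ 0.7  0.8 -3.2] M [-0.04  0.02 -0.01] w 0.0147
True
t 15.78 p [0.4027 0.1889 0.0626] F [-1.2  0.4  5.2] M [-0.    0.02 -0.1 ] w 0.0146
t 15.98 p [0.4027 0.1889 0.0626] F [-0.1 -0.3  4.4] M [-0.   -0.01 -0.03] w 0.0148
```

It stopped at TCP z 0.0626, which is the grasp height plus the 12 mm board, so the tray is seated. On top of the dowels it would have stopped at about 0.079. I'll release and check it's flat.

```bash
python3 - <<'E'
from h import *
command_gripper(.045); st()
r.move_straight([DW[0],DW[1],.16],speed=.15)
p0=np.array([DW[0],DW[1],0])-.0*EX
r.move_straight(p0+[0,0,.24],speed=.2); st()
p,d,P,s=wrist();save(p,"w5")
X,Y,Z=P[...,0],P[...,1],P[...,2]
near=(X>.3)&(X<.52)&(Y>.08)&(Y<.32)
rect(P,near&(abs(Z-.066)<.004),"fin top")
b=near&(abs(Z-.032)<.005)
rect(P,b,"block",1)
c=ccs(b)[0];A=np.c_[P[c][:,:2],np.ones(c.sum())];f=np.linalg.lstsq(A,P[c][:,2],rcond=None)[0];print("tilt deg",np.rad2deg(f[:2]).round(2))
rect(P,near&(abs(Z-.020)<.003),"floor",1)
rect(P,near&(abs(Z-.044)<.003),"rim",1)
E
```

```text
t 16.38 p [0.4016 0.1886 0.0618] F [ 0.  -0.6 -0.6] M [ 0.03 -0.03  0.01] w 0.0453
t 17.73 p [0.4024 0.1888 0.2387] F [-0.1 -0.2 -0.1] M [ 0.02 -0.03  0.01] w 0.0449
fin top 546 c [0.4034 0.1891] s [0.0366 0.0152] a 33.5 mean [0.4043 0.1895 0.0657]
block 3671 c [0.4031 0.1883] s [0.0395 0.1363] a 33.1 mean [0.4037 0.1886 0.0318]
tilt deg [-0.   -0.03]
floor 8499 c [0.458  0.2244] s [0.0764 0.1246] a 33.2 mean [0.4589 0.2253 0.02  ]
rim 1748 c [0.458  0.2244] s [0.0866 0.1364] a 33.0 mean [0.4427 0.2178 0.0438]
```

View pics/w5.png

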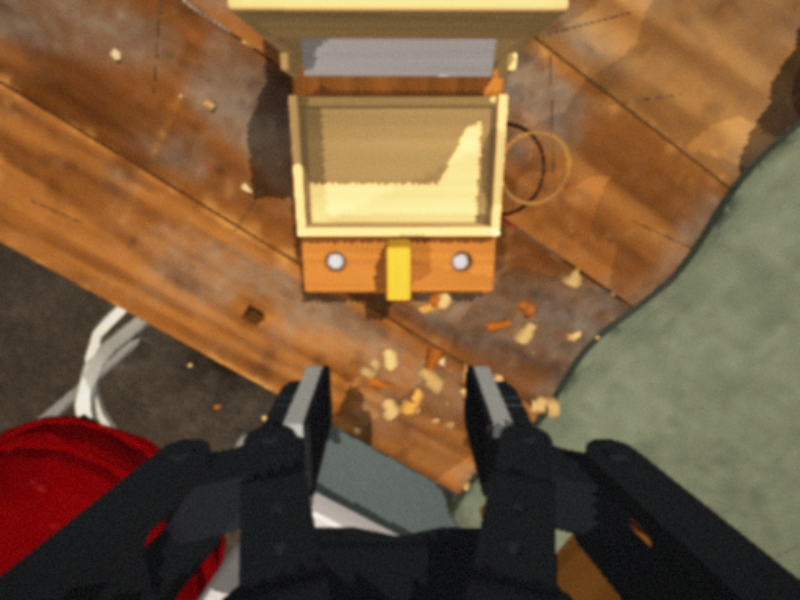

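The tray is seated flat: tilt 0.0°, block top at z 0.032 and fin top at 0.066. Both dowel tops show in their holes at px (336,261) and (460,261). Now the gate: I'll check arm clearance from the neck and bar first.

```bash
cat >> h.py <<'E'
HO=np.array([.5086,.2577])
E
python3 - <<'E'
from h import *
for x in(.07,.089,.134):
  for z in (.13,.20,.28):
    for psi in (TH,):
        q=r.solve_ik(hw(x,0,z,HO,TH),q_(psi))
        if q is None: print(x,z,None);continue
        e=.506*np.sin(q[1]);print(x,z,q.round(2),"elbow r,z",e.round(3),(.2352+.506*np.cos(q[1])).round(3),"xy",(e*np.cos(q[0])).round(3),(e*np.sin(q[0])).round(3))
E
```

```text
0.07 0.13 [ 0.36  0.66  1.35 -0.    1.13  1.36] elbow r,z 0.311 0.634 xy 0.291 0.11
0.07 0.2 [ 0.36  0.6   1.26 -0.    1.28  1.36] elbow r,z 0.285 0.654 xy 0.266 0.101
0.07 0.28 [ 0.36  0.55  1.13 -0.    1.46  1.36] elbow r,z 0.263 0.668 xy 0.246 0.093
0.089 0.13 [ 0.37  0.7   1.28 -0.    1.16  1.36] elbow r,z 0.324 0.624 xy 0.302 0.116
0.089 0.2 [ 0.37  0.63  1.2  -0.    1.31  1.36] elbow r,z 0.299 0.643 xy 0.279 0.107
0.089 0.28 [ 0.37  0.59  1.06 -0.    1.49  1.36] elbow r,z 0.279 0.657 xy 0.261 0.1
0.134 0.13 [ 0.38  0.78  1.12 -0.    1.24  1.38] elbow r,z 0.355 0.596 xy 0.329 0.132
0.134 0.2 [ 0.38  0.72  1.03 -0.    1.39  1.38] elbow r,z 0.334 0.615 xy 0.31 0.124
0.134 0.28 [ 0.38  0.68  0.89 -0.    1.57  1.38] elbow r,z 0.32 0.627 xy 0.297 0.119
```

```bash
python3 - <<'E'
from h import *
for n in ["scene","side"]:
    p,d=load(n);P=xyz(n,d);P=P[d>0]
    for z in np.arange(.45,.85,.04):
        m=(abs(P[:,2]-z)<.02)&(P[:,0]>.2)&(P[:,0]<.75)&(P[:,1]>-.3)&(P[:,1]<.35)
        if m.sum()>3: print(n,z.round(2),m.sum(),"min",P[m].min(0).round(3),"max",P[m].max(0).round(3),"p95y",np.percentile(P[m][:,1],95).round(3))
E
```

```text
scene 0.45 1414 min [ 0.2   -0.144  0.43 ] max [0.392 0.04  0.47 ] p95y 0.022
scene 0.49 1269 min [ 0.2   -0.162  0.47 ] max [0.394 0.002 0.51 ] p95y -0.006
scene 0.53 942 min [ 0.2   -0.146  0.51 ] max [0.75  0.132 0.55 ] p95y 0.013
scene 0.57 912 min [ 0.2   -0.071  0.55 ] max [0.75  0.342 0.59 ] p95y 0.209
scene 0.61 1001 min [ 0.2   -0.082  0.59 ] max [0.749 0.348 0.63 ] p95y 0.09
scene 0.65 487 min [ 0.2  -0.09  0.63] max [0.397 0.091 0.646] p95y 0.088
side 0.45 1709 min [ 0.2  -0.2   0.43] max [0.395 0.04  0.47 ] p95y 0.023
side 0.49 1102 min [ 0.2   -0.079  0.47 ] max [0.393 0.    0.51 ] p95y -0.007
side 0.53 406 min [ 0.2   -0.056  0.51 ] max [0.355 0.01  0.538] p95y 0.004
side 0.57 21 min [0.747 0.335 0.567] max [0.75  0.339 0.589] p95y 0.339
side 0.61 5 min [0.747 0.335 0.59 ] max [0.749 0.34  0.596] p95y 0.34
```

```bash
python3 - <<'E'
from h import *
p,d=load("scene");P=xyz("scene",d);m=(P[...,2]>.585)&(P[...,0]>.25)&(P[...,0]<.72)&(P[...,1]>-.15)&(P[...,1]<.3)&(d>0)
for c in ccs(m)[:6]:
    q=P[c];v,u=np.nonzero(c);print(c.sum(),"px",u.min(),u.max(),v.min(),v.max(),q.min(0).round(3),q.max(0).round(3))
    for x in np.arange(.26,.7,.04):
        k=abs(q[:,0]-x)<.02
        if k.any(): print("   x",x.round(2),k.sum(),"y",q[k,1].min().round(3),q[k,1].max().round(3),"z",q[k,2].min().round(3),q[k,2].max().round(3))
p,d=optics.get_image("scene"); np.savez("scene6.npz",p=p,d=d)
cv2.imwrite("pics/scene6.png",cv2.resize(p[0:230,330:][:,:,::-1],None,fx=3.2,fy=2.6))
E
```

```text
929 px 395 442 0 27 [ 0.293 -0.027  0.585] [0.397 0.091 0.646]
   x 0.3 474 y -0.027 0.091 z 0.585 0.646
   x 0.34 373 y 0.013 0.09 z 0.585 0.644
   x 0.38 82 y 0.041 0.091 z 0.609 0.64
```

View pics/scene6.png

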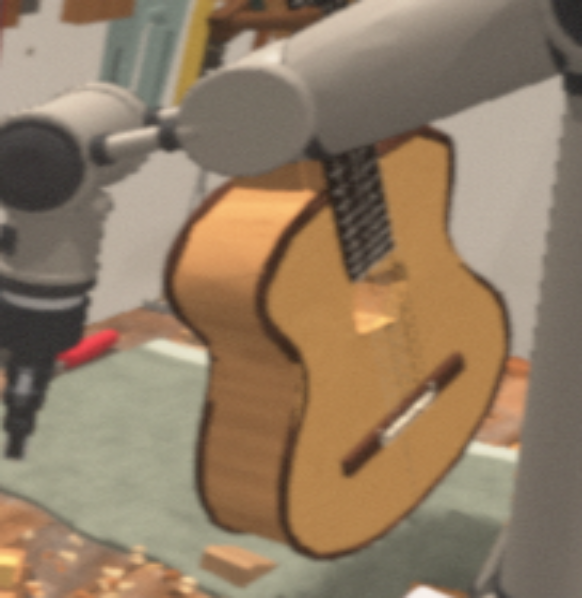

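```bash
python3 - <<'E'
from h import *
z=np.load("scene6.npz");d=z["d"];P=xyz("scene",d);s=st();a=s["joint_positions"][0];print(s["joint_positions"].round(2))
rad=P[...,0]*np.cos(a)+P[...,1]*np.sin(a);lat=-P[...,0]*np.sin(a)+P[...,1]*np.cos(a)
for u,v in [(400,60),(430,40),(480,25),(350,65),(380,52),(375,52),(345,100),(365,45),(425,50)]:
    print((u,v),d[v,u].round(2),"rad,lat,z",rad[v,u].round(3),lat[v,u].round(3),P[v,u,2].round(3))
E
```

```text
t 17.83 p [0.4021 0.1887 0.2381] F [-0.5 -0.2 -0.6] M [-0.02  0.01  0.03] w 0.0451
[0.27 0.22 1.76 0.   1.18 1.26]
(400, 60) 0.83 rad,lat,z 0.309 0.135 0.556
(430, 40) 0.79 rad,lat,z 0.263 0.126 0.6
(480, 25) 0.74 rad,lat,z 0.184 0.123 0.636
(350, 65) 0.89 rad,lat,z 0.412 0.141 0.529
(380, 52) 0.84 rad,lat,z 0.351 0.141 0.566
(375, 52) 0.85 rad,lat,z 0.363 0.137 0.564
(345, 100) 0.96 rad,lat,z 0.422 0.115 0.438
(365, 45) 0.92 rad,lat,z 0.409 0.074 0.557
(425, 50) 0.8 rad,lat,z 0.266 0.135 0.582
```

The forearm's right edge keeps about 5 cm from the bar (y ≤ 0.091) at the gate pose. I'll go and look at the gate.

```bash
python3 - <<'E'
from h import *
r.move_straight([DW[0],DW[1],.27],speed=.2)
r.move_straight(hw(.070,0,.27,HO,TH),q_(TH),speed=.2); st()
p,d,P,s=wrist();save(p,"w7");np.savez("w7.npz",P=P,p=p,d=d)
H=(P-np.array([*HO,0]))@np.array([[np.cos(TH),-np.sin(TH),0],[np.sin(TH),np.cos(TH),0],[0,0,1]])
hsv=cv2.cvtColor(p,cv2.COLOR_RGB2HSV);blue=(hsv[...,0]>100)&(hsv[...,0]<130)&(hsv[...,1]>100)
X,Y,Z=H[...,0],H[...,1],H[...,2]
near=(X>.02)&(X<.2)&(abs(Y)<.08)
rect(H,near&blue&(abs(Z-.143)<.004),"gate top (hopper frame)",2)
m=near&blue&(abs(Z-.143)<.004)
nk=m&(X<.10)
for n,k in (("neck y",Y[m&(X<.098)]),("head y",Y[m&(X>.106)]),("x",X[m])): print(n,np.percentile(k,[1,99]).round(4) if len(k) else None)
rect(H,(abs(Z-.150)<.003)&(X<.06)&(X>-.02),"hoptop")
E
```

```text
t 19.27 p [0.5668 0.2956 0.2695] F [ 0.7 -0.1 -0.1] M [ 0.06 -0.   -0.05] w 0.0452
gate top (hopper frame) 1229 c [ 0.0973 -0.0004] s [0.038  0.0433] a 0.1 mean [ 0.1027 -0.0003  0.1427]
neck y [-0.0076  0.0067]
head y [-0.0213  0.0209]
x [0.079  0.1162]
hoptop 1822 c [ 0.0361 -0.0004] s [0.0327 0.1321] a 0.2 mean [ 0.0448 -0.0002  0.1497]
```

View pics/w7.png

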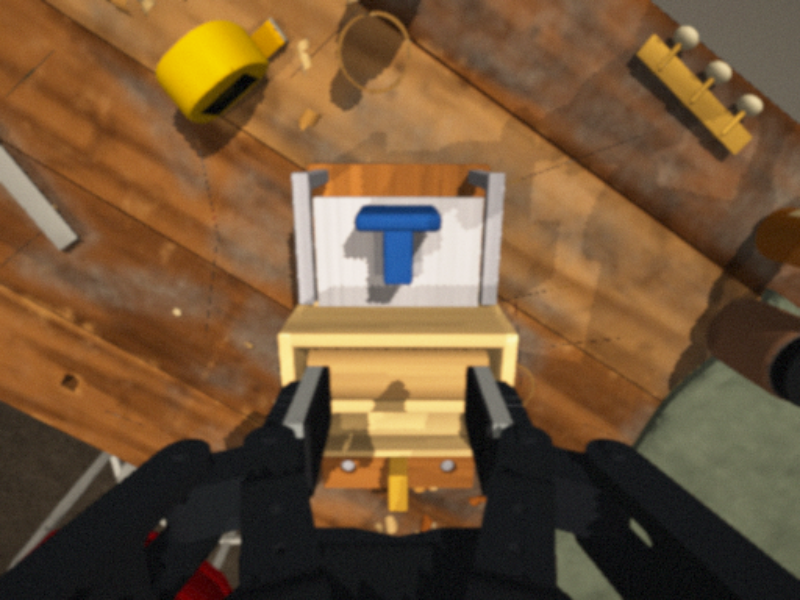

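The blue T-handle is centred at px (398,245): neck at hopper x about 0.0925, y 0, top at z 0.143. The top rod is visible through the hopper mouth. I'll grip the neck and pull.

```bash
python3 - <<'E'
from h import *
gx=.0920
r.move_straight(hw(gx,0,.20,HO,TH),speed=.2)
h=r.move_straight(hw(gx,0,.131,HO,TH),speed=.08,max_force=12);print(h);st()
command_gripper(0,50);s=st()
p,d,P,s=wrist();save(p,"w8")
p,d=optics.get_image("side");cv2.imwrite("pics/side8.png",cv2.resize(p[110:260,190:390][:,:,::-1],(800,600)))
E
```

```text
False
t 20.84 p [0.5861 0.308  0.1317] F [ 0.5 -0.1 -0.6] M [-0.01 -0.02 -0.03] w 0.0448
t 21.21 p [0.586  0.3079 0.1317] F [-0.3  0.3  3.2] M [-0.01  0.09 -0.13] w 0.0154
```

View pics/w8.png

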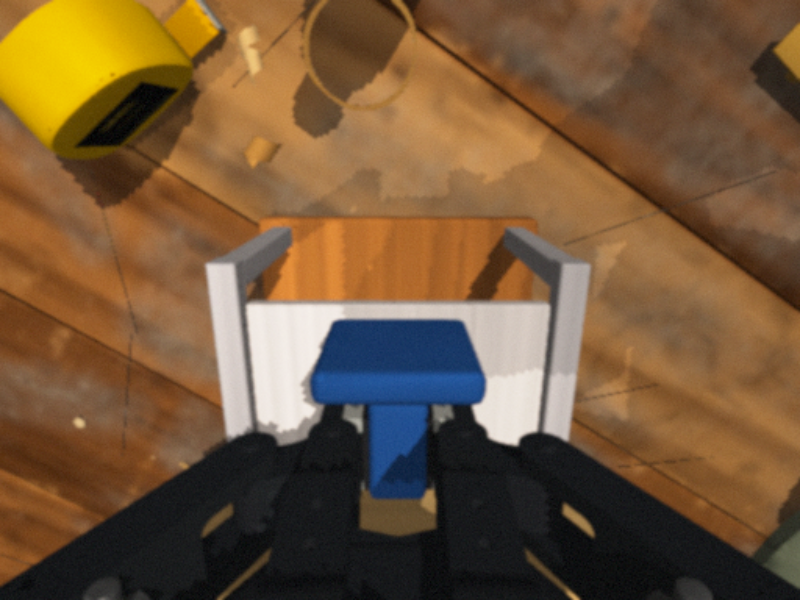

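View pics/side8.png

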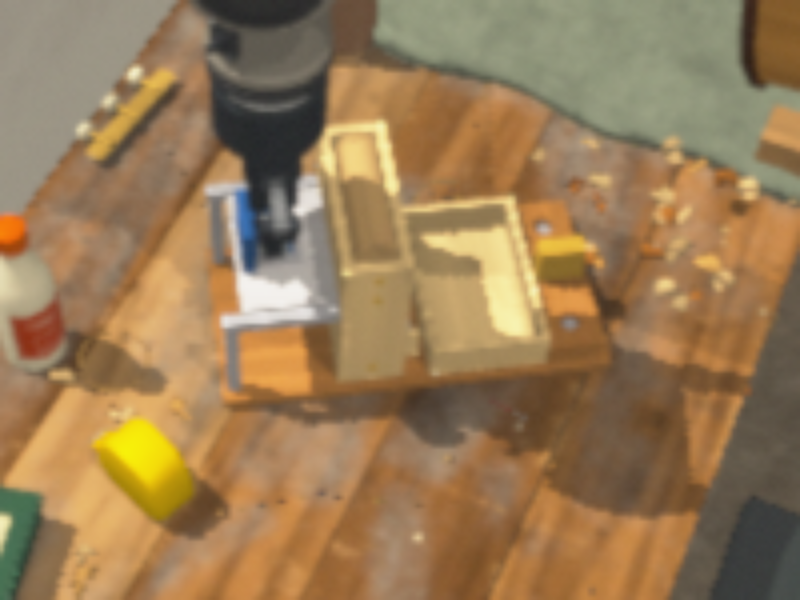

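The neck is held with the head just beyond the fingers, and the tray is still seated. Pulling now.

```bash
python3 - <<'E'
from h import *
p0=st()["eef_pos"].copy()
h=r.move_straight(p0+EX*.0455,speed=.07,max_force=22);s=st();print(h,"travel",((s["eef_pos"]-p0)@EX).round(4))
r.hold(1.2);s=st()
np.save("p0.npy",p0)
for n in ["side","scene"]:
    p,d=optics.get_image(n)
    c=p[110:260,190:390] if n=="side" else p[155:305,210:410]
    cv2.imwrite(f"pics/{n}9.png",cv2.resize(c[:,:,::-1],(800,600)))
E
```

```text
t 21.31 p [0.586  0.3079 0.1317] F [-0.5  0.2  4.3] M [-0.01  0.1  -0.13] w 0.0154
t 22.11 p [0.6233 0.332  0.1317] F [-6.  -4.   5.5] M [-0.41  0.56 -0.17] w 0.0151
False travel 0.0444
t 23.31 p [0.6233 0.332  0.1317] F [-5.9 -2.9  4.6] M [-0.42  0.54 -0.15] w 0.0151
```

View pics/side9.png

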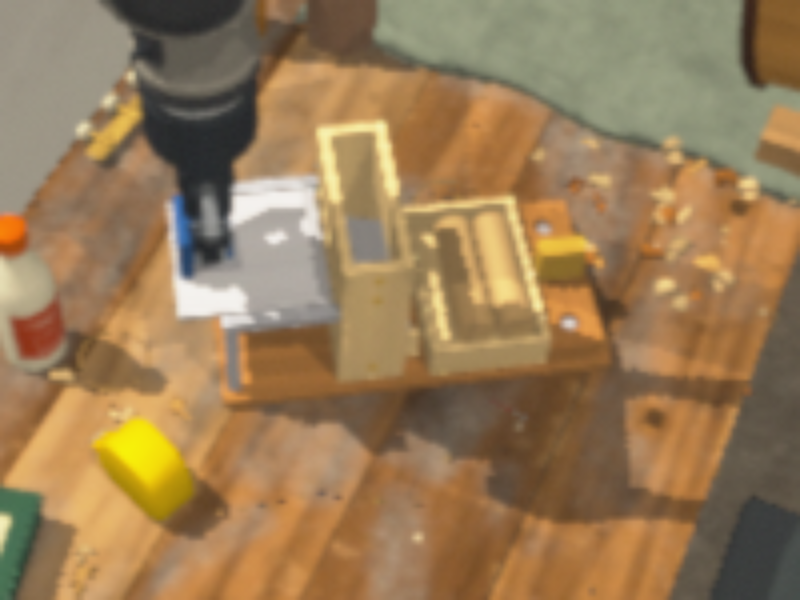

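View pics/scene9.png

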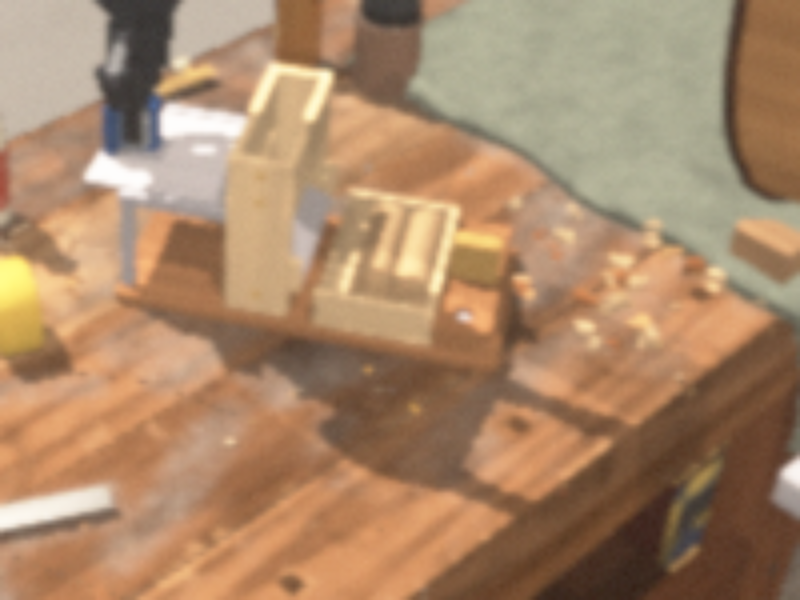

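Both rods lie in the tray, at side px (460,260) and (495,258), and the hopper is empty. Pushing the gate shut against its stop.

```bash
python3 - <<'E'
from h import *
p0=np.load("p0.npy");s=st()
r.move_straight(p0+EX*.004,speed=.07,max_force=25);s=st();print("x",((s["eef_pos"]-p0)@EX).round(4))
h=r.move_straight(p0-EX*.010,speed=.03,max_force=22);s=st();print(h,"x",((s["eef_pos"]-p0)@EX).round(4))
r.hold(.2);st()
E
```

```text
t 23.41 p [0.6232 0.332  0.1316] F [-4.8 -3.7  4.3] M [-0.39  0.49 -0.08] w 0.0154
t 24.15 p [0.5889 0.3098 0.1317] F [-2.6 -1.6  3.6] M [-0.19  0.15 -0.16] w 0.0155
x 0.0035
t 24.49 p [0.5854 0.3075 0.1317] F [3.  1.  1.8] M [ 0.05  0.02 -0.09] w 0.0153
True x -0.0007
t 24.69 p [0.5854 0.3075 0.1317] F [3.3 1.5 2.8] M [ 0.02  0.07 -0.13] w 0.0154
```

```bash
python3 - <<'E'
from h import *
p0=np.load("p0.npy")
for f in (20,25):
    h=r.move_straight(p0-EX*.012,speed=.015,max_force=f);s=st();print(h,"x",((s["eef_pos"]-p0)@EX).round(4))
E
```

```text
t 25.08 p [0.5853 0.3075 0.1317] F [0.5 1.5 2.2] M [-0.14  0.13 -0.14] w 0.0156
True x -0.0008
t 25.52 p [0.5851 0.3074 0.1318] F [1.6 1.5 2.9] M [-0.01  0.11 -0.07] w 0.0154
True x -0.001
```

A firm stop at about 1 mm beyond the starting point. I'll release, back off and measure the gate.

```bash
python3 - <<'E'
from h import *
s=st();command_gripper(.045)
r.move_straight(s["eef_pos"]+[0,0,.075],speed=.12)
r.move_straight(hw(.070,0,.27,HO,TH),speed=.2); st()
p,d,P,s=wrist();save(p,"w10")
H=(P-np.array([*HO,0]))@np.array([[np.cos(TH),-np.sin(TH),0],[np.sin(TH),np.cos(TH),0],[0,0,1]])
def an(p,H):
    hsv=cv2.cvtColor(p,cv2.COLOR_RGB2HSV);blue=(hsv[...,0]>100)&(hsv[...,0]<130)&(hsv[...,1]>100)
    X,Y,Z=H[...,0],H[...,1],H[...,2]
    m=(X>.02)&(X<.2)&(abs(Y)<.08)&blue&(abs(Z-.143)<.004)
    print("x",np.percentile(X[m],[1,99]).round(4))
    rect(H,m,"gate")
    k=(abs(Z-.150)<.003)&(X<.06)&(X>-.02)&(abs(Y)<.05);print("hopper +x edge",np.percentile(X[k],[99.5]).round(4))
an(p,H)
z=np.load("w7.npz");H=(z["P"]-np.array([*HO,0]))@np.array([[np.cos(TH),-np.sin(TH),0],[np.sin(TH),np.cos(TH),0],[0,0,1]]);an(z["p"],H)
E
```

```text
t 25.52 p [0.5851 0.3074 0.1318] F [1.6 1.5 2.9] M [-0.01  0.11 -0.07] w 0.0154
t 27.18 p [0.5671 0.2957 0.2695] F [ 0.5  0.1 -0.9] M [ 0.   -0.    0.02] w 0.0448
x [0.0782 0.1152]
gate 1186 c [ 0.0967 -0.0001] s [0.043  0.0379] a 89.7 mean [ 0.1018 -0.0002  0.1427]
hopper +x edge [0.0519]
x [0.079  0.1162]
gate 1229 c [ 0.0973 -0.0004] s [0.038  0.0433] a 0.1 mean [ 0.1027 -0.0003  0.1427]
hopper +x edge [0.052]
```

View pics/w10.png

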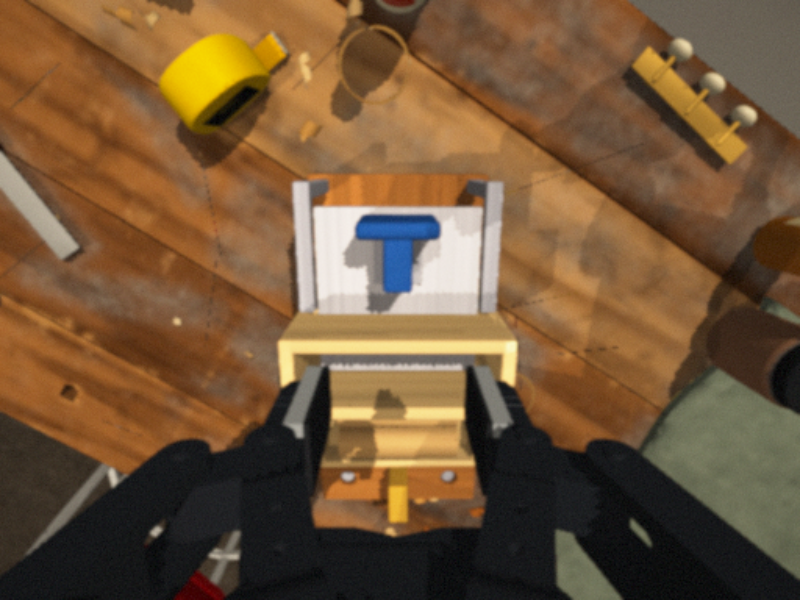

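The neck-to-wall gap is 26.3 mm against 26 mm when shut. I'll also give the head's outer face one push with closed fingers to be sure, then back off and check everything.

```bash
python3 - <<'E'
from h import *
command_gripper(0,30)
r.move_straight(hw(.140,0,.24,HO,TH),speed=.2)
r.move_straight(hw(.140,0,.140,HO,TH),speed=.12,max_force=10);st()
h=r.move_straight(hw(.118,0,.140,HO,TH),speed=.03,max_force=18);s=st();print(h,"hx",((s["eef_pos"]-[*HO,0])@EX).round(4))
r.move_straight(hw(.140,0,.140,HO,TH),speed=.08)
r.move_straight(hw(.140,0,.27,HO,TH),speed=.2)
r.move_straight(hw(.02,0,.29,HO,TH),speed=.2)
r.move_straight([DW[0]-.02,DW[1],.29],speed=.2);st()
p,d,P,s=wrist();save(p,"w11")
H=(P-np.array([*HO,0]))@np.array([[np.cos(TH),-np.sin(TH),0],[np.sin(TH),np.cos(TH),0],[0,0,1]])
X,Y,Z=H[...,0],H[...,1],H[...,2];near=(X<-.01)&(X>-.16)&(abs(Y)<.075)
rect(H,near&(Z>.046)&(Z<.055),"rods",3);rect(H,near&(abs(Z-.032)<.003)&(X<-.105),"block")
for n in ["side","scene"]:
    p,d=optics.get_image(n);save(p,n+"11")
E
```

```text
t 29.24 p [0.6265 0.3341 0.1413] F [-0.4 -0.3 -0.3] M [ 0.03  0.01 -0.05] w -0.0001
t 29.81 p [0.614  0.3261 0.1403] F [2.9 2.1 1.8] M [ 0.23 -0.28  0.  ] w -0.0001
True hx 0.1256
t 32.67 p [0.384  0.1894 0.29  ] F [-0.3  0.1 -0.5] M [-0.04 -0.   -0.02] w 0.0001
rods 1503 c [-0.0537 -0.0003] s [0.0221 0.0996] a 0.4 mean [-0.0537 -0.0004  0.0487]
rods 1428 c [-0.0833 -0.0007] s [0.0996 0.022 ] a 90.0 mean [-0.0834 -0.0006  0.0487]
rods 7 c [-0.1078  0.0032] s [0.0004 0.0071] a 4.4 mean [-0.1078  0.0032  0.0533]
block 2810 c [-0.1263 -0.0007] s [0.0402 0.1363] a 0.0 mean [-0.1258 -0.0005  0.032 ]
```

View pics/w11.png

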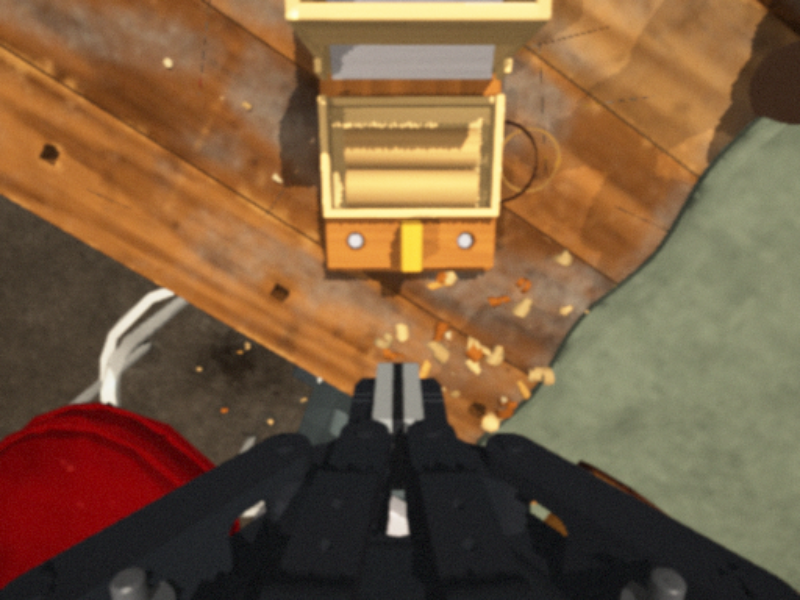

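View pics/side11.png

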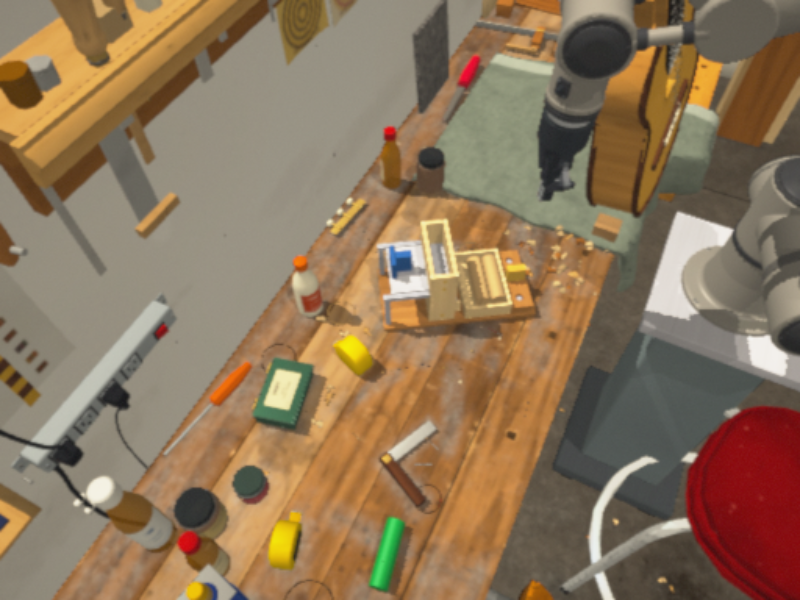

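Everything is in place: the rods are at hopper x -54 and -83 mm with tops at z 0.049–0.050, which is right for lying on the pocket floor. The dowels show in the holes at (355,240) and (465,240), and the bottle, jar and tape measure look unmoved. Handing in.

```bash
python3 - <<'E'
from h import *
print(r.finish_job())
E
```

```text
the job is handed in; nothing more can be done
None
```

The job is done and handed in, at about 33 s of the 72 s limit. No verdict was reported.

**What I did:**
1. I swung the arm past the guitar folded, and lowered the tray onto the dowels. It dropped over both at the first try, with no searching needed.
2. I checked the tray was seated, then pulled the gate 44 mm by the blue neck.
3. Both rods rolled into the tray. I pushed the gate shut to a firm stop, then gave the handle head one more push.

**Last checks:**
- **Tray:** it sat flat when checked before the pull (tilt 0.0°). In the last view the block top is still at z 32 mm and both dowel tops show in the holes.
- **Rods:** both lie side by side in the pocket, and the hopper is empty.
- **Gate:** the gap from neck to hopper wall measured 26.3 mm against 26 mm when shut. That was before the final push, which met resistance straight away.
- **Surroundings:** by eye, the bottle, jar and tape measure are where they were. The gripper is clear of everything.

**Disagreements:** when the gate hit its stop, the force read afterwards was only about 3 N, although the 20–25 N limits had tripped. I therefore relied on the stop repeating within 0.3 mm and on the gap measured in the picture. The gate view also put the hopper's edge about 3 mm off my hopper frame, so I judged the gate against the hopper wall itself.

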